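# Lock the tray sealer's cover with the blade key

## Task

The service cover of the low tray-sealing machine is held by three slotted cam locks; two are shut and one still stands open, its slot lying crosswise to the other two. Take the flat-handled blade key from its round holder, put its blade in the open lock's slot and turn it a quarter turn clockwise (seen from above) until it seats, then hang the key upright back in the same holder.

Things in the scene. Friction and masses are not known exactly. Their poses are not given: they have to be found in the camera images.
- key_mid (a point): Loose 160 g key, upright. Point: centre of its black flat handle, 36 wide (x) x 12 thick (y) x 58 mm tall (z up). Top of its 60 mm round flange is 37 mm below the point; flange 6 mm thick. Flat blade under it, 26 mm wide (x), 5 mm thick (y), ends 77 mm below the point; its lowest 24 mm are bare. Half turns alike. The key with the round handle in the second holder is not this one.
- slot (a point): Centre of the slot mouth of the open lock, level with the top of its round cam (52 mm across), 83 mm above the table; the cam turns about this vertical. x runs along the slot and turns with it. Slot 9 mm wide (15 mm at its sloped mouth), 12 mm deep, open at both ends. Two like, shut locks (slots across this one) stand in line with it, 110 mm apart; cover top 64 mm above the table.
- lock (a joint): Turn of the open lock's cam in rad: 0 fully open, growing clockwise seen from above, to a hard stop at 1.571 where it is seated. It starts between 0 and 0.2. Stiff (about 0.08 N m), it stays where it is left. The blade has up to about 0.16 rad of play in the slot.
- holder_rim (a point): Centre of the mouth, at rim height, of the blade key's fixed grey holder: a round pot 72 mm across, 50 mm tall, its well 44 mm across and 44 mm deep. The key hangs in it at any yaw, blade down, flange on the rim, its handle's centre then 43 mm above this point (37 mm handle centre to flange top, 6 mm flange).
There are look-alikes about, which are no part of the job. What is shaped like the part that bears holder_rim but pink is not meant. What is shaped like the part that bears key_mid but pink is not meant.

How it is judged (in metres and radians):
On the way, in this order (a step that is already met when the one before it is completed fails the run):
1. the key's blade is in the slot of the lock while it is still open (horizontal distance between key_mid and slot below 0.02 m and z of key_mid in the frame of slot below 0.071 m and value of joint lock below 0.6 rad), for 0.1 s.
2. the lock is turned to its seat with the blade in its slot (horizontal distance between key_mid and slot below 0.02 m and z of key_mid in the frame of slot below 0.073 m and value of joint lock above 1.39 rad), for 0.1 s.
At the end, for the whole second after the job is handed in: The lock is within 10 degrees of its seated stop (joint above 1.39 rad), and the blade key hangs released in its own holder: its centre within 20 mm of the holder's axis, 33 to 53 mm above the rim, and tilted less than 0.2 rad (value of joint lock above 1.39 rad and horizontal distance between key_mid and holder_rim below 0.02 m and z of key_mid in the frame of holder_rim between 0.033 and 0.053 m and angle between key_mid's own z axis and vertical below 0.2 rad); the robot touches nothing.
It also fails if it takes over 61 s, if anything falls off the work surface, if the arm or the gripper's body presses on something with over 40 N, if the wrist force passes 120 N, or if a joint passes its speed limit or range.

## Robot

A 6-joint arm with a two-finger parallel gripper is mounted at the origin on the work surface. World frame = base frame: x ahead of the robot, y to its left, z up, the work surface at z = 0. Lengths are in m, angles in degrees, forces in N, time in s.
With the tool pointing down it reaches from about 0.4 to 0.825 m from the base axis. Payload 7 kg.
Tool frame: the origin (TCP) lies on the centre line of the jaws, within the pads' length; the fingertips stand 11 mm ahead of it and the grasp point (between the pads) lies 8 mm behind it; z points along the fingers, y is the line along which they close (so a half turn about z gives the same grasp; the last joint's range is limited). The gripper opens to 88 mm and grips with 3 to 60 N. Pads are 19 mm wide; open, the fingers measure 130 mm over their backs; the gripper's body (78 mm by 193 mm) begins 47 mm behind the grasp point.
Start: joints at [-52.191, 20.546, 0.682, 0, -70.136, -16.507], TCP at [0.245, -0.629, 0.208] pointing down, gripper open.
Joint ranges: [-176.03, 176.03], [-82.01, 121.73], [-58.28, 71.71], [-173.87, 95.51], [-174.79, -0.11], [-173.66, 173.66]. Speed limits (degrees/s): [136.94, 136.94, 172.46, 180, 180, 180].

## Interface

Orientations are given as [roll, pitch, yaw] about the fixed x, y, z axes, in that order (R = Rz(yaw) Ry(pitch) Rx(roll)).
In Python, from plant import r, capture, camera_model, job gives the robot as it stands.
- The arm moves only by the tool drive_tool, never from a script. Its argument "increments" is a list that holds one entry, the list of rows, each a list of 5 numbers: the gripper's target within -1 to 1 (fully open at 1, half-way at 0, shut at -1), then the shift along the tool's x, y, z scaled (see below), then the turn about the tool's z scaled (see below). In form: [[[gripper, tx, ty, tz, roll], ...]]. A call has 1 to 5 rows; each row is the pose to reach, as a shift and turn from the pose commanded when the call began, along the tool's axes at that moment, turning the shorter way round; what a row does not reach only later rows make up. The controller multiplies each number of a shift by 120 mm and each number of a turn by 360 degrees. A row lasts 1/8 s, in which the tool goes at most 62.5 mm and 10.7 degrees, less where a joint would pass 70% of its speed; a pose out of reach is approached as far as the arm can. A call with a number of a shift or a turn outside -1 to 1 is refused whole. A call with a gripper value outside its range is refused whole. The fingers move at their own pace and stop on an object; "squeeze" is the grip in N (left out, the last holds). Time passes only in rows, so rows that repeat a pose let the fingers close. It gives the time, the measured TCP pose, the force, the opening and the grip force at its end, in the units of the state.
- r.get_state(): the state, without advancing time (a new reading comes with each control period).
- capture(name): name is "scene" or "top" or "wrist"; returns the picture (480x640x3 uint8, red, green, blue); there is no depth.
- camera_model(name): a dict with "camera_matrix" (3x3 intrinsics, pixels), "rvec" (rotation vector, rad) and "tvec" (3), from world to camera coordinates, as OpenCV has them. Camera axes: x right, y down, z forward; pixel columns grow to the right and rows downward; lengths in m; the calibration is good to about 2 mm. A picture is of the moment at which its call begins: read the wrist's pose just before it. camera_model takes no time and is no camera call; for the wrist camera it gives the pose at the moment of the call.
- job.close_job(): hands the job in; it is judged then, once.
The state is a dict: "time_s": time; "joints": joint angles; "qd": joint speeds; "joint_torque": joint torques, N m; "tcp_pos": TCP position; "eef_rot": TCP orientation; "contact_force": force on the tool from outside, world axes, zero at the start; "moment": the same for the moment, N m; "gripper_width": finger opening in m; "gripper_force": force on a finger pad.
Only numpy, scipy, OpenCV 4.12 (cv2) and the standard library are available. Lean on these libraries where they do the work, as an engineer would, in place of code of your own. Each camera call takes 0.05 s, during which the arm holds its last target. There are 200 camera calls.

## Working session

There is one attempt and no reset: what is moved stays moved. The work goes in short steps, Python scripts to look and compute and a tool call to move; the robot and the scene stay as the last step left them, time stands still between calls to the robot, and variables do not carry over. Pictures are saved under pics/ and viewed, at most 10 in all, crops included, and the job is handed in when it is done.

Besides the shell and the picture viewer there is one more tool, called after ">>>" as name(argument=value, ...) on one line, values as JSON. drive_tool: Moves the arm, as the interface text tells. Its arguments: {"type":"object","properties":{"increments":{"type":"array"},"squeeze":{"type":"number"}},"required":["increments"]}

```bash
mkdir -p pics
python3 - <<'E'
from plant import r,capture,camera_model
import cv2
for n in("scene","top"):
    cv2.imwrite(f"pics/{n}0.png",capture(n)[:,:,::-1])
    m=camera_model(n);print(n,m)
print(r.get_state())
E
```

```text
scene {'camera_matrix': array([[506.96580649,   0.        , 333.30092554],
       [  0.        , 506.96580649, 234.43203386],
       [  0.        ,   0.        ,   1.        ]]), 'rvec': array([ 0.62725566,  2.63345019, -1.16436914]), 'tvec': array([ 0.44134218, -0.10911239,  1.28617016])}
top {'camera_matrix': array([[495.86782875,   0.        , 320.94355949],
       [  0.        , 495.86782875, 239.49324898],
       [  0.        ,   0.        ,   1.        ]]), 'rvec': array([ 2.14030678, -2.16018205,  0.2304483 ]), 'tvec': array([0.03682517, 0.52373768, 0.87984751])}
{'time_s': 0.1, 'joints': array([-5.21920129e+01,  2.05884225e+01,  6.38652259e-01, -1.74157728e-02,
       -7.01355519e+01, -1.65062847e+01]), 'qd': array([-0.07343441, -0.04457893,  0.14889004,  0.0033644 ,  0.04815538,
        0.03737749]), 'joint_torque': array([-2.10372171e-03, -5.84161985e+01,  2.93754065e+01,  7.01533735e+00,
        1.03006806e-02, -6.61772742e-05]), 'tcp_pos': array([ 0.24500714, -0.62846408,  0.20710227]), 'eef_rot': array([ 1.79913542e+02, -8.54595613e-03, -1.58704221e+02]), 'contact_force': array([-0.30770062,  0.38662624,  0.49577008]), 'moment': array([ 0.00984265,  0.05154   , -0.01710941]), 'gripper_force': 0.0, 'gripper_width': 0.08766102394220425}
```

View pics/top0.png

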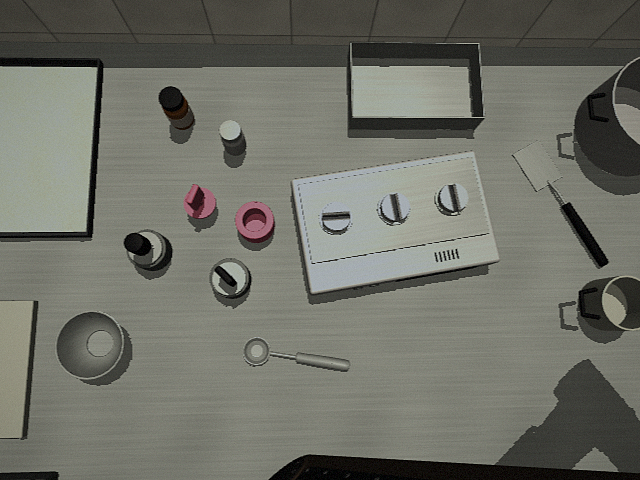

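View pics/scene0.png

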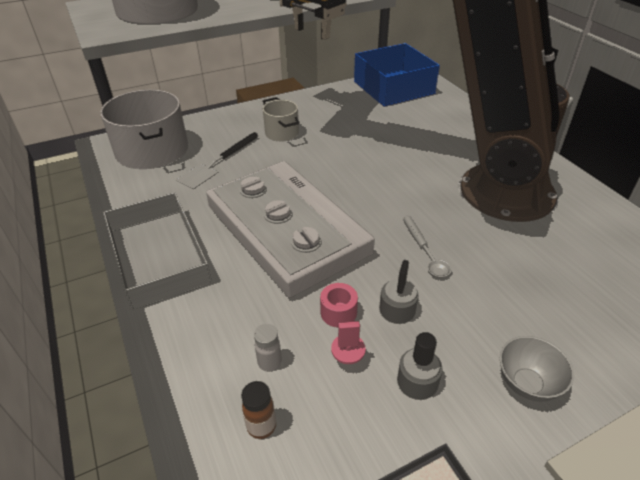

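Candidates for the key, in top-image pixels:
- Flat black handle in a grey pot at (228,278): this is the target.
- Round-handle key at (145,248): not this one.
- Pink key at (200,203) and pink pot at (254,222): decoys.

Candidates for the lock are (336,218), whose slot lies crosswise and so is the open one, and (394,208) and (452,199), which are shut. I'll check with one close crop.

Run:
```python
import cv2,numpy as np
t=cv2.imread("pics/top0.png")
a=t[250:310,195:265];b=t[188:248,301:371]
s=cv2.imread("pics/scene0.png");c=s[250:330,365:435];d=s[210:270,270:340]
f=lambda i:cv2.resize(i,(400,int(400*i.shape[0]/i.shape[1])),interpolation=cv2.INTER_CUBIC)
cv2.imwrite("pics/crop1.png",np.hstack([f(a),f(b)]))
```

```text
(no output)
```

View pics/crop1.png

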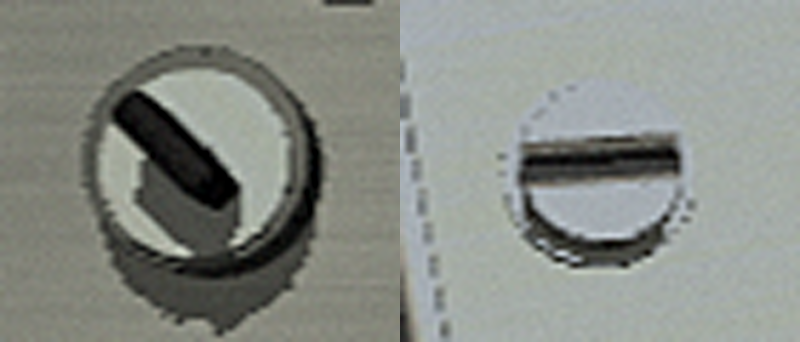

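```bash
cat > h.py <<'E'
import numpy as np,cv2
from plant import r,capture,camera_model
def ray(m,u,v,z):
    R=cv2.Rodrigues(m["rvec"])[0];t=m["tvec"]
    d=R.T@np.linalg.inv(m["camera_matrix"])@[u,v,1];c=-R.T@t
    return c+d*(z-c[2])/d[2]
def proj(m,P): return cv2.projectPoints(np.array(P,float).reshape(-1,3),m["rvec"],m["tvec"],m["camera_matrix"],None)[0][:,0]
def delta(goal,yaw):
    "rows' units to put TCP at goal with tool-x at yaw (mod 180)"
    s=r.get_state();from scipy.spatial.transform import Rotation as Ro
    R=Ro.from_euler('xyz',s["eef_rot"],degrees=True).as_matrix()
    d=R.T@(np.array(goal)-s["tcp_pos"])/.12
    y0=np.degrees(np.arctan2(R[1,0],R[0,0]));dy=(yaw-y0+90)%180-90
    return d.round(4),"turn units",round(-dy/360,4),"alt",round(-(dy-np.sign(dy)*180)/360,4),"yaw0",round(y0,2),"j6",s["joints"][5].round(1)
E
python3 - <<'E'
from h import *
m=camera_model("top")
a=lambda x,y,z:ray(m,195+x/5.714,250+y/5.714,z)
b=lambda x,y,z:ray(m,301+(x-400)/5.714,188+y/5.714,z)
print("flange",a(195,163,.056),"rim",a(193,160,.05))
p,q=a(115,112,.122),a(208,208,.122);print(p,q,np.degrees(np.arctan2(*(q-p)[1::-1])))
print("slot",b(600,161,.083)); p,q=b(520,163,.08),b(680,157,.08);print(np.degrees(np.arctan2(*(q-p)[1::-1])))
for u,v in((394,208),(452.5,198.5)):print(ray(m,u,v-1.5,.083))
E
```

```text
flange [0.45160745 0.19896689 0.056     ] rim [0.45313797 0.2004691  0.05      ]
[0.46048576 0.21311804 0.122     ] [0.43215881 0.1855677  0.122     ] -135.79627463554644
slot [0.55985346 0.00594088 0.083     ]
-88.01777274796703
[ 0.57745812 -0.09999852  0.083     ]
[ 0.59502587 -0.20864229  0.083     ]
```

>>> drive_tool(increments=[[[1, -0.82, 0.64, -0.2, 0], [1, -0.82, 0.64, -0.2, 0], [1, -0.82, 0.64, -0.2, 0]]])

```text
time_s: 0.48
tcp_pos: [0.311, -0.5192, 0.2334]
eef_rot: [-179.9, 0.1, -158.5]
contact_force: [0.2, -0.9, 1.0]
gripper_width: 0.0875
gripper_force: 0.0
```

>>> drive_tool(increments=[[[1, -0.82, 0.64, -0.2, 0], [1, -0.82, 0.64, -0.2, 0], [1, -0.82, 0.64, -0.2, 0]]])

```text
time_s: 0.85
tcp_pos: [0.3746, -0.4122, 0.257]
eef_rot: [-179.9, 0.1, -158.5]
contact_force: [0.2, -0.2, -0.4]
gripper_width: 0.0875
gripper_force: 0.0
```

>>> drive_tool(increments=[[[1, -0.82, 0.64, -0.2, 0], [1, -0.82, 0.64, -0.2, 0], [1, -0.82, 0.64, -0.2, 0]]])

```text
time_s: 1.23
tcp_pos: [0.4382, -0.3053, 0.2804]
eef_rot: [-180.0, 0.1, -158.5]
contact_force: [-0.7, -0.4, -0.6]
gripper_width: 0.0877
gripper_force: 0.0
```

>>> drive_tool(increments=[[[1, -0.82, 0.64, 0, 0], [1, -0.82, 0.64, 0, 0], [1, -0.82, 0.64, 0, 0]]])

```text
time_s: 1.6
tcp_pos: [0.5015, -0.198, 0.2789]
eef_rot: [180.0, -0.1, -158.5]
contact_force: [0.4, -0.2, -0.6]
gripper_width: 0.0878
gripper_force: 0.0
```

```bash
python3 -c "
from h import *
s=r.get_state();print(s['time_s'],s['tcp_pos'],s['joints']);print(*delta([.45,.20,.26],-136))"
```

```text
1.6 [ 0.50147868 -0.19804419  0.27890564] [-7.26646368e-01  5.46568544e+00 -9.79888628e+00 -1.96812132e-02
 -7.48191003e+01 -6.77981033e+01]
[-0.8151  3.2437  0.1593] turn units -0.0626 alt 0.4374 yaw0 -158.53 j6 -67.8
```

>>> drive_tool(increments=[[[1, -0.2, 0.81, 0, 0], [1, -0.2, 0.81, 0, 0]]])

```text
time_s: 1.85
tcp_pos: [0.4865, -0.1007, 0.2793]
eef_rot: [180.0, -0.1, -158.8]
contact_force: [0.6, -0.2, 0.3]
gripper_width: 0.0875
gripper_force: 0.0
```

>>> drive_tool(increments=[[[1, -0.2, 0.81, 0, 0], [1, -0.2, 0.81, 0, 0]]])

```text
time_s: 2.1
tcp_pos: [0.4738, -0.001, 0.2796]
eef_rot: [-180.0, -0.0, -158.8]
contact_force: [0.2, -0.2, 0.7]
gripper_width: 0.0875
gripper_force: 0.0
```

>>> drive_tool(increments=[[[1, -0.2, 0.81, 0, 0], [1, -0.2, 0.81, 0, 0]]])

```text
time_s: 2.35
tcp_pos: [0.4612, 0.0985, 0.2796]
eef_rot: [-180.0, -0.0, -158.7]
contact_force: [0.1, -1.0, -0.3]
gripper_width: 0.0873
gripper_force: 0.0
```

>>> drive_tool(increments=[[[1, -0.2, 0.81, 0.1, -0.02], [1, -0.2, 0.81, 0.16, -0.05], [1, -0.2, 0.81, 0.16, -0.0626], [1, -0.2, 0.81, 0.16, -0.0626]]])

```text
time_s: 2.85
tcp_pos: [0.4489, 0.1963, 0.2601]
eef_rot: [-180.0, -0.1, -136.2]
contact_force: [-0.5, 0.1, 0.2]
gripper_width: 0.0871
gripper_force: 0.0
```

Run:
```python
from h import *
s=r.get_state();print(s['time_s'],s['tcp_pos'],s['joints'])
m=camera_model("wrist");i=capture("wrist");cv2.imwrite("pics/w1.png",i[:,:,::-1])
import pickle;pickle.dump(m,open("w1.pkl","wb"));print(proj(m,[[.452,.1995,.05],[.452,.1995,.122]]))
```

```text
2.85 [0.44887033 0.19634472 0.26010548] [ 4.66770396e+01  1.01135676e+00 -1.70300283e+01  5.79211041e-03
 -7.20476040e+01 -9.29236370e+01]
[[317.06849448 217.70091458]
 [317.07675744 233.4301552 ]]
```

View pics/w1.png

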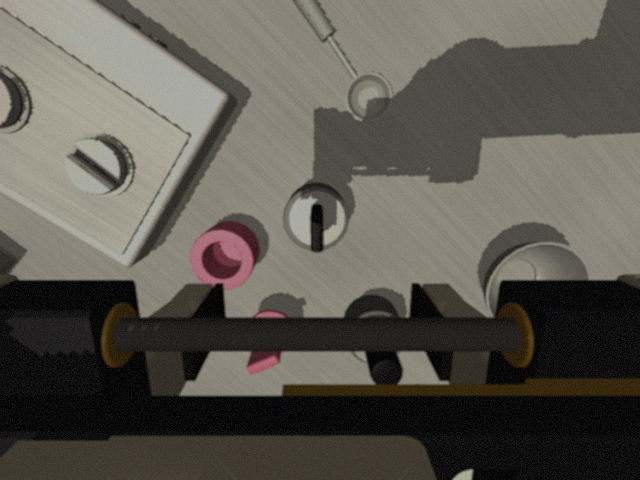

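Flat key at (317,230) in the grey pot and aligned with the tool's x axis. Open lock is at (98,164). I'll enlarge both.

Run:
```python
import cv2,numpy as np
t=cv2.imread("pics/w1.png")
f=lambda i:cv2.resize(i,(400,400),interpolation=cv2.INTER_CUBIC)
cv2.imwrite("pics/crop2.png",np.hstack([f(t[175:255,277:357]),f(t[124:204,58:138])]))
```

```text
(no output)
```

View pics/crop2.png

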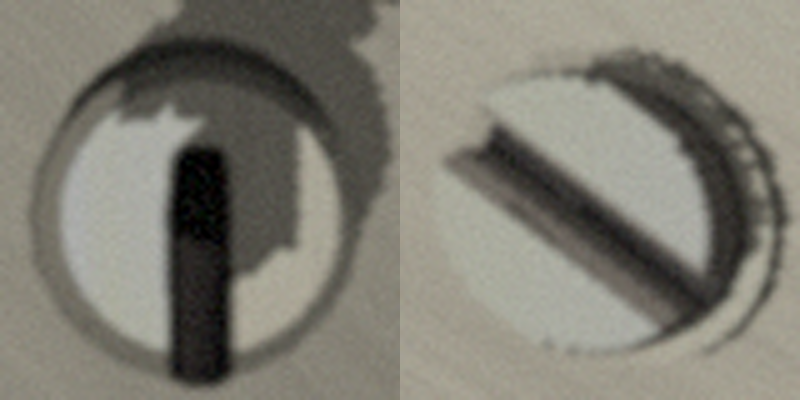

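Run:
```python
from h import *
import pickle;m=pickle.load(open("w1.pkl","rb"))
a=lambda x,y,z:ray(m,277+x/5,175+y/5,z); b=lambda x,y,z:ray(m,58+(x-400)/5,124+y/5,z)
print("flange",a(200,219,.056),"top",a(200,307,.122))
p,q=a(199,240,.122),a(201,375,.122);print(np.linalg.norm(p-q),np.degrees(np.arctan2(*(q-p)[1::-1])))
print("slot",b(574,211,.083),np.linalg.norm(b(435,211,.083)-b(712,211,.083)))
p,q=b(445,165,.083),b(665,330,.083);print(np.degrees(np.arctan2(*(q-p)[1::-1])))
print(*delta([.452,.199,.085],-136))
```

```text
flange [0.45205378 0.19944911 0.056     ] top [0.45402608 0.20134801 0.122     ]
0.024988434761417537 44.62697192935804
slot [0.55968828 0.00532889 0.083     ] 0.053030285670485525
93.69028638906612
[-3.5700e-02 -7.0000e-04  1.4616e+00] turn units -0.001 alt 0.499 yaw0 -136.35 j6 -93.0
```

>>> drive_tool(increments=[[[1, -0.036, 0, 0.4, -0.002], [1, -0.036, 0, 0.8, -0.002], [1, -0.036, 0, 0.8, -0.002]]])

```text
time_s: 3.28
tcp_pos: [0.4501, 0.1977, 0.1621]
eef_rot: [180.0, -0.4, -135.7]
contact_force: [-0.2, -0.7, 1.0]
gripper_width: 0.0876
gripper_force: 0.0
```

>>> drive_tool(increments=[[[1, 0, 0, 0.3, 0], [1, 0, 0, 0.5, 0], [1, 0, 0, 0.66, 0], [1, 0, 0, 0.66, 0], [1, 0, 0, 0.66, 0]]])

```text
time_s: 3.9
tcp_pos: [0.4529, 0.201, 0.0875]
eef_rot: [-180.0, 0.1, -135.5]
contact_force: [-1.0, 0.9, 0.2]
gripper_width: 0.0878
gripper_force: 0.0
```

>>> drive_tool(increments=[[[-1, 0, 0, 0, 0], [-1, 0, 0, 0, 0], [-1, 0, 0, 0, 0], [-1, 0, 0, 0, 0], [-1, 0, 0, 0, 0]]], squeeze=35)

```text
time_s: 4.53
tcp_pos: [0.4516, 0.2005, 0.0856]
eef_rot: [180.0, -0.0, -135.4]
contact_force: [0.2, -1.0, -0.6]
gripper_width: 0.0433
gripper_force: 0.0
```

>>> drive_tool(increments=[[[-1, 0, 0, 0, 0], [-1, 0, 0, 0, 0], [-1, 0, 0, 0, 0]]])

```text
time_s: 4.9
tcp_pos: [0.4516, 0.2004, 0.0856]
eef_rot: [-180.0, -0.0, -135.4]
contact_force: [1.5, -0.5, 1.8]
gripper_width: 0.0131
gripper_force: 0.7
```

>>> drive_tool(increments=[[[-1, 0, 0, 0, 0], [-1, 0, 0, 0, 0], [-1, 0, 0, 0, 0]]])

```text
time_s: 5.28
tcp_pos: [0.4515, 0.2004, 0.0854]
eef_rot: [180.0, -0.0, -135.4]
contact_force: [0.0, -0.6, -1.6]
gripper_width: 0.0116
gripper_force: 34.9
```

>>> drive_tool(increments=[[[-1, 0, 0, -0.1, 0], [-1, 0, 0, -0.4, 0], [-1, 0, 0, -0.8, 0], [-1, 0, 0, -0.95, 0], [-1, 0, 0, -0.95, 0]]])

```text
time_s: 5.9
tcp_pos: [0.4523, 0.2011, 0.2017]
eef_rot: [-180.0, 0.2, -135.4]
contact_force: [-0.1, 0.9, -1.8]
gripper_width: 0.0119
gripper_force: 34.9
```

```bash
python3 -c "
from h import *
print(*delta([.5597,.0056,.20],-87))"
```

```text
[ 0.5058 -1.7886  0.0118] turn units -0.1345 alt 0.3655 yaw0 -135.43 j6 -92.2
```

>>> drive_tool(increments=[[[-1, 0.1, -0.45, 0, 0], [-1, 0.25, -0.9, 0, 0], [-1, 0.25, -0.9, 0, 0]]])

```text
time_s: 6.28
tcp_pos: [0.5061, 0.0992, 0.198]
eef_rot: [180.0, -0.2, -135.7]
contact_force: [0.6, 0.8, -1.7]
gripper_width: 0.0118
gripper_force: 35.0
```

>>> drive_tool(increments=[[[-1, 0.12, -0.4, 0, -0.025], [-1, 0.25, -0.7, 0, -0.05], [-1, 0.25, -0.89, 0, -0.08], [-1, 0.25, -0.89, 0, -0.11], [-1, 0.25, -0.89, 0, -0.134]]])

```text
time_s: 6.9
tcp_pos: [0.5589, 0.0054, 0.1982]
eef_rot: [179.9, -0.0, -86.9]
contact_force: [-0.6, -0.0, -0.9]
gripper_width: 0.0115
gripper_force: 35.0
```

>>> drive_tool(increments=[[[-1, 0, 0, 0.2, 0], [-1, 0, 0, 0.4, 0], [-1, 0, 0, 0.4, 0], [-1, 0, 0, 0.4, 0]]])

```text
time_s: 7.4
tcp_pos: [0.5594, 0.0055, 0.1518]
eef_rot: [180.0, -0.0, -87.2]
contact_force: [0.1, -1.0, -1.3]
gripper_width: 0.0119
gripper_force: 35.0
```

Run:
```python
from h import *
print(*delta([.5597,.0056,.15],-87))
s=r.get_state();print(s['time_s'],s['tcp_pos'])
m=camera_model("wrist");i=capture("wrist");t=i[:,:,::-1]
k=np.r_[s['tcp_pos'][:2],s['tcp_pos'][2]-.069];c,d=proj(m,[k,[.5597,.0056,.083]]);print(c,d)
x,y=int(c[0]),int(c[1]);print(x,y)
o=t[max(0,y-110):y+90,x-130:x+130];print(max(0,y-110),x-130,o.shape)
A=cv2.resize(o,(780,int(780*o.shape[0]/o.shape[1])),interpolation=cv2.INTER_CUBIC);cv2.imwrite("pics/w2.png",A)
import pickle;pickle.dump(m,open("w2.pkl","wb"))
cv2.imwrite("top2.png",capture("top")[:,:,::-1]);cv2.imwrite("scene2.png",capture("scene")[:,:,::-1])
```

```text
[-0.0003 -0.0028  0.0152] turn units -0.0005 alt 0.4995 yaw0 -87.17 j6 -17.8
7.4 [0.55937321 0.00554617 0.15181995]
[316.15589632 250.0439157 ] [315.69051145 250.16686252]
316 250
140 186 (200, 260, 3)
```

View pics/w2.png

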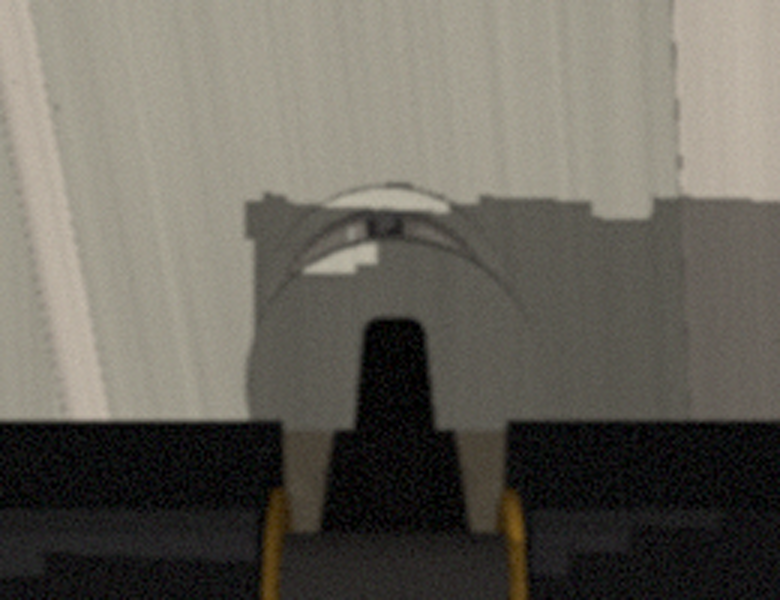

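The slot's far end shows at crop (386,228), while the key handle is centred near (394,318). The slot lies about 1–2 mm to the left, so I'll shift by −1.2 mm in tool y and descend gently.

>>> drive_tool(increments=[[[-1, 0, -0.01, 0, 0], [-1, 0, -0.01, 0.02, 0], [-1, 0, -0.01, 0.04, 0], [-1, 0, -0.01, 0.05, 0], [-1, 0, -0.01, 0.05, 0]]])

```text
time_s: 8.18
tcp_pos: [0.5606, 0.0053, 0.1454]
eef_rot: [180.0, -0.0, -87.2]
contact_force: [-0.0, -0.6, -2.0]
gripper_width: 0.0118
gripper_force: 35.0
```

>>> drive_tool(increments=[[[-1, 0, 0, 0.01, 0], [-1, 0, 0, 0.02, 0], [-1, 0, 0, 0.03, 0], [-1, 0, 0, 0.03, 0], [-1, 0, 0, 0.03, 0]]])

```text
time_s: 8.8
tcp_pos: [0.5608, 0.0053, 0.142]
eef_rot: [180.0, 0.0, -87.2]
contact_force: [-0.4, -0.2, -3.0]
gripper_width: 0.0116
gripper_force: 35.0
```

>>> drive_tool(increments=[[[-1, 0, 0, 0.005, 0.02], [-1, 0, 0, 0.005, 0.04], [-1, 0, 0, 0.005, 0.06], [-1, 0, 0, 0.005, 0.08], [-1, 0, 0, 0.005, 0.1]]])

```text
time_s: 9.43
tcp_pos: [0.561, 0.0054, 0.1414]
eef_rot: [-180.0, 0.0, -123.4]
contact_force: [0.8, -0.6, -1.6]
gripper_width: 0.0116
gripper_force: 35.0
```

```bash
python3 -c "
from h import *
s=r.get_state();print(s['tcp_pos'],s['contact_force'],s['moment'],s['eef_rot'])"
```

```text
[0.56095418 0.00541328 0.14142228] [ 0.77238036 -0.63659032 -1.58971836] [ 0.08322353 -0.18671612  0.10104491] [-1.79984343e+02  1.36053763e-02 -1.23425018e+02]
```

>>> drive_tool(increments=[[[-1, 0, 0, 0, 0.02], [-1, 0, 0, 0, 0.04], [-1, 0, 0, 0, 0.06], [-1, 0, 0, 0, 0.08], [-1, 0, 0, 0, 0.1]]])

```text
time_s: 10.05
tcp_pos: [0.561, 0.0055, 0.1414]
eef_rot: [-180.0, 0.0, -159.4]
contact_force: [-0.3, 0.6, -2.4]
gripper_width: 0.0116
gripper_force: 35.0
```

>>> drive_tool(increments=[[[-1, 0, 0, 0, 0.012], [-1, 0, 0, 0, 0.024], [-1, 0, 0, 0, 0.036], [-1, 0, 0, 0, 0.045], [-1, 0, 0, 0, 0.045]]])

```text
time_s: 10.68
tcp_pos: [0.5611, 0.0055, 0.1415]
eef_rot: [180.0, 0.0, -175.4]
contact_force: [0.4, 0.7, -1.5]
gripper_width: 0.0118
gripper_force: 35.0
```

```bash
python3 -c "
from h import *
s=r.get_state();print(s['tcp_pos'],s['contact_force'],s['moment'],s['eef_rot'],s['joints'])"
```

```text
[0.56107971 0.00546664 0.14145866] [ 0.35829065  0.67510811 -1.53627773] [ 0.04585787 -0.47456295  0.08075578] [ 1.79994368e+02  3.55703901e-02 -1.75368226e+02] [ 2.05495665e+01  1.29421745e+01 -1.92564844e+01  5.12964833e-03
 -5.77655901e+01 -1.05920525e+02]
```

>>> drive_tool(increments=[[[-1, 0, 0, 0, 0.005], [-1, 0, 0, 0, 0.01], [-1, 0, 0, 0, 0.014], [-1, 0, 0, 0, 0.014]]])

```text
time_s: 11.18
tcp_pos: [0.561, 0.0054, 0.1415]
eef_rot: [180.0, 0.0, 179.5]
contact_force: [0.9, 0.6, -1.7]
gripper_width: 0.0119
gripper_force: 35.0
```

```bash
python3 -c "
from h import *
s=r.get_state();print(s['tcp_pos'],s['contact_force'],s['moment'],s['eef_rot'])"
```

```text
[0.56096728 0.00540483 0.1414679 ] [ 0.9286588   0.57002869 -1.72048276] [ 0.16499992 -0.72885487  0.00342883] [1.7999335e+02 2.3468822e-02 1.7954372e+02]
```

>>> drive_tool(increments=[[[-1, 0, 0, 0, 0.005], [-1, 0, 0, 0, 0.011], [-1, 0, 0, 0, 0.011]]])

```text
time_s: 11.55
tcp_pos: [0.5609, 0.0054, 0.1415]
eef_rot: [180.0, 0.0, 175.6]
contact_force: [1.1, 0.4, -2.1]
gripper_width: 0.0114
gripper_force: 35.1
```

```bash
python3 -c "
from h import *
s=r.get_state();print(s['tcp_pos'],s['contact_force'],s['moment'],s['eef_rot'])
t=capture('top')[150:280,280:500,::-1]
cv2.imwrite('pics/t3.png',cv2.resize(t,(770,455),interpolation=cv2.INTER_CUBIC))"
```

```text
[0.56094214 0.00542885 0.1414588 ] [ 1.1046628   0.43481228 -2.12912835] [ 0.19032201 -0.85496246  0.40980104] [1.79996786e+02 2.04751347e-02 1.75594951e+02]
```

View pics/t3.png

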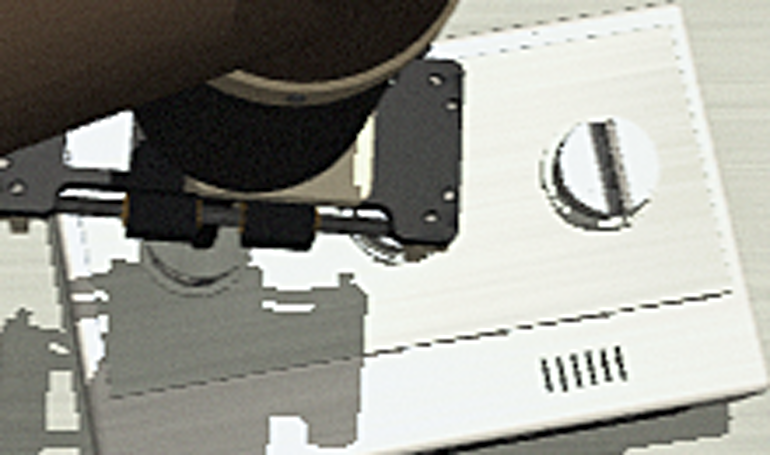

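Moment jumped to 0.41 N·m at yaw −184°, so the lock is on its stop. I'll back off 4° within the play and lift.

>>> drive_tool(increments=[[[-1, 0, 0, 0, -0.011], [-1, 0, 0, 0, -0.011], [-1, 0, 0, -0.05, -0.011], [-1, 0, 0, -0.15, -0.011], [-1, 0, 0, -0.5, -0.011]]])

```text
time_s: 12.22
tcp_pos: [0.5593, 0.005, 0.2007]
eef_rot: [-179.9, -0.3, 179.5]
contact_force: [1.1, -0.7, -1.6]
gripper_width: 0.0117
gripper_force: 35.0
```

```bash
python3 -c "
from h import *
s=r.get_state();print(s['time_s'],s['contact_force'],s['moment'],s['joints'][5]);print(*delta([.452,.2,.205],-178))"
```

```text
12.225 [ 1.11101391 -0.7359537  -1.58427214] [ 0.00700495 -0.16009954  0.01372542] -111.02270892401394
[ 0.9078  1.6176 -0.0339] turn units -0.0069 alt 0.4931 yaw0 179.51 j6 -111.0
```

>>> drive_tool(increments=[[[-1, 0.22, 0.4, 0, 0], [-1, 0.45, 0.81, 0, 0], [-1, 0.45, 0.81, 0, 0]]])

```text
time_s: 12.6
tcp_pos: [0.5064, 0.1055, 0.2028]
eef_rot: [179.9, 0.1, 179.8]
contact_force: [0.1, -0.1, -0.8]
gripper_width: 0.0118
gripper_force: 35.0
```

>>> drive_tool(increments=[[[-1, 0.22, 0.4, 0, -0.025], [-1, 0.45, 0.81, 0, -0.05], [-1, 0.45, 0.81, 0, -0.075], [-1, 0.45, 0.81, 0, -0.1], [-1, 0.45, 0.81, 0, -0.122]]])

```text
time_s: 13.22
tcp_pos: [0.4546, 0.2004, 0.2022]
eef_rot: [-180.0, 0.0, -136.3]
contact_force: [-0.6, 0.1, -1.9]
gripper_width: 0.0118
gripper_force: 35.0
```

Run:
```python
from h import *
m=camera_model("top");i=capture("top")[:,:,::-1]
d=i[188:248,301:371];cv2.imwrite("w4.png",d)
print(*delta([.4522,.2002,.0865],-135.5))
w=camera_model("wrist");wi=capture("wrist")[:,:,::-1];s=r.get_state();print(s['time_s'],s['tcp_pos'])
print(proj(w,[[.4522,.2002,.05],[.4522,.2002,.13]]))
f=lambda i:cv2.resize(i,(400,400),interpolation=cv2.INTER_CUBIC)
cv2.imwrite("pics/c4.png",np.hstack([f(wi[150:310,237:397]),f(i[183:253,301:371])]))
```

```text
[0.016  0.0141 0.9637] turn units -0.0011 alt 0.4989 yaw0 -135.91 j6 -92.4
13.325 [0.45468831 0.20027145 0.20206593]
[[318.74227094 222.89786905]
 [319.2395108  246.56252212]]
```

View pics/c4.png

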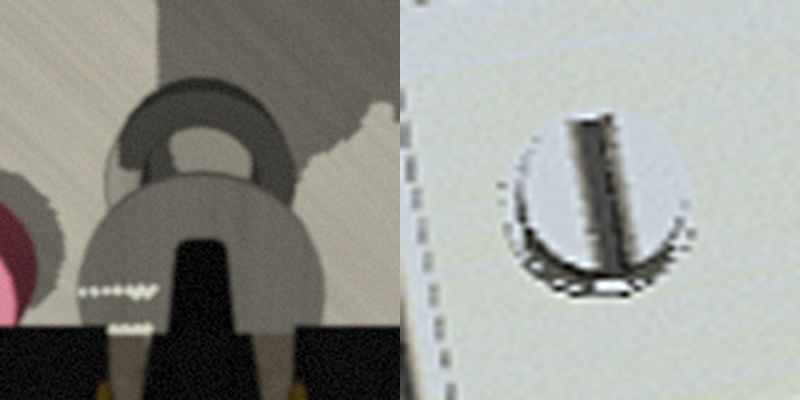

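The lock's slot is now parallel to the shut ones, and the key's flange sits centred over the pot (crop columns 201 and 201). Lowering.

>>> drive_tool(increments=[[[-1, 0.016, 0.005, 0.3, 0], [-1, 0.016, 0.005, 0.6, 0], [-1, 0.016, 0.005, 0.75, 0], [-1, 0.016, 0.005, 0.85, 0], [-1, 0.016, 0.005, 0.85, 0]]])

```text
time_s: 13.95
tcp_pos: [0.4525, 0.1993, 0.0991]
eef_rot: [-180.0, -0.1, -136.6]
contact_force: [0.2, -0.8, -1.2]
gripper_width: 0.0118
gripper_force: 35.0
```

>>> drive_tool(increments=[[[-1, 0, 0, 0.04, 0], [-1, 0, 0, 0.07, 0], [-1, 0, 0, 0.1, 0], [-1, 0, 0, 0.115, 0], [-1, 0, 0, 0.115, 0]]])

```text
time_s: 14.58
tcp_pos: [0.4524, 0.1997, 0.0855]
eef_rot: [-180.0, -0.0, -136.5]
contact_force: [0.5, -0.2, -2.4]
gripper_width: 0.0118
gripper_force: 35.0
```

Release and retreat upward.

>>> drive_tool(increments=[[[0.2, 0, 0, 0, 0], [0.2, 0, 0, 0, 0], [0.2, 0, 0, 0, 0], [0.2, 0, 0, 0, 0], [0.2, 0, 0, 0, 0]]])

```text
time_s: 15.2
tcp_pos: [0.4525, 0.1997, 0.0856]
eef_rot: [180.0, 0.0, -136.5]
contact_force: [-0.2, 0.1, 0.1]
gripper_width: 0.0512
gripper_force: 0.0
```

>>> drive_tool(increments=[[[0.5, 0, 0, 0, 0], [0.5, 0, 0, -0.1, 0], [0.5, 0, 0, -0.4, 0], [0.5, 0, 0, -0.8, 0], [0.5, 0, 0, -0.8, 0]]])

```text
time_s: 15.82
tcp_pos: [0.4546, 0.2013, 0.1863]
eef_rot: [-180.0, 0.5, -136.5]
contact_force: [-0.1, -0.5, 0.0]
gripper_width: 0.0656
gripper_force: 0.0
```

>>> drive_tool(increments=[[[0.5, 0, 0, -0.4, 0], [0.5, 0, 0, -0.7, 0], [0.5, 0, 0, -0.7, 0], [0.5, 0, 0, -0.7, 0]]])

```text
time_s: 16.32
tcp_pos: [0.452, 0.1995, 0.2651]
eef_rot: [180.0, -0.0, -136.5]
contact_force: [-0.1, -0.9, -0.4]
gripper_width: 0.0656
gripper_force: 0.0
```

Run:
```python
from h import *
wi=capture("wrist")[:,:,::-1];sc=capture("scene")[:,:,::-1]
f=lambda i:cv2.resize(i,(400,400),interpolation=cv2.INTER_CUBIC)
cv2.imwrite("pics/c5.png",np.hstack([f(wi[165:265,267:367]),f(sc[240:340,350:450])]))
```

```text
(no output)
```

View pics/c5.png

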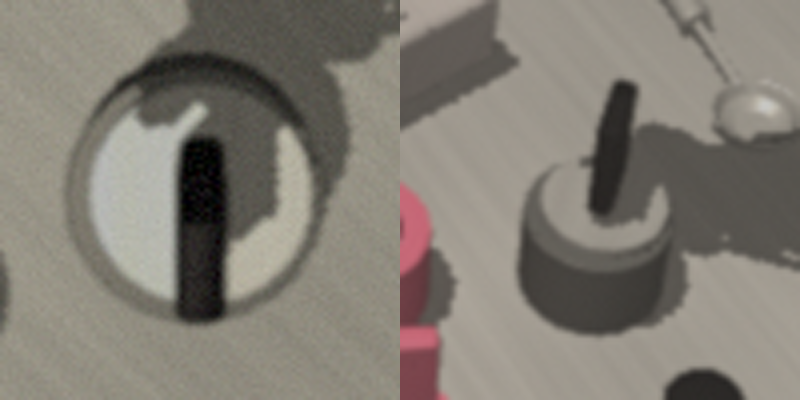

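The key hangs upright with its flange flat and centred on the grey pot (crop (200,200)), and the gripper is clear. Handing in.

```bash
python3 -c "
from plant import job
print(job.close_job())"
```

```text
the job is handed in; nothing more can be done
None
```

The open lock is turned to its stop, the blade key hangs upright back in its own grey holder, and I handed the job in at about 16 s of the 61 s allowed; closing the job returned no verdict.

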